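# Open the drying canister beside the printer

### The arm

A 6-joint arm with a two-finger parallel gripper is mounted at the origin on the work surface. World frame = base frame: x ahead of the robot, y to its left, z up, the work surface at z = 0. Lengths are in mm, angles in rad, forces in N, time in s.
With the tool pointing down it reaches from about 225 to 725 mm from the base axis. Payload 3.1 kg.
Tool frame: the origin (TCP) lies midway between the tips of the shut fingers; the grasp point (between the pads) lies 19 mm behind it; y points along the fingers, x is the direction in which the jaws open and shut, and the axes are right-handed (so a half turn about y gives the same grasp; the last joint's range is limited). The gripper opens to 85 mm and grips with 20 to 120 N. Pads are 22 mm wide; open, the fingers measure 114 mm over their backs; the gripper's body (76 mm by 85 mm) begins 54 mm behind the grasp point. The pads swing forward as they close: fully open they stand 13 mm farther back than shut.
Start: joints at [-1.417, 0.048, 0.099, 1.622, 0, 1.443], TCP at [145.98, -504.289, 231.312] pointing down, gripper open.
Joint ranges: [-2.91, 2.91], [-0.99, 1.94], [-1.21, 1.42], [-2.12, 2.29], [-1.49, 1.47], [-3.14, 3.14]. Speed limits (rad/s): [2.79, 2.79, 3.14, 3.14, 3.14, 3.14].

### API

Orientations are given as a unit quaternion [x, y, z, w].
In Python, from station import monitor, get_image, camera_model, manip, finder gives the robot as it stands.
- The arm moves only by the tool move_arm, never from a script. Its argument "motion" is text: rows parted by semicolons, each of 7 numbers parted by spaces: the shift along the tool's x, y, z in m, then the turn, a rotation vector about the tool's x, y, z in degrees, then the closure in counts, from 0 (fully open) to 255 (shut). In form: x y z wx wy wz grip; .... A call has 1 to 10 rows; each row is the pose to reach, as a shift and turn from the pose commanded when the call began, along the tool's axes at that moment; what a row does not reach only later rows make up. A row lasts 1/12 s, in which the tool goes at most 41.7 mm and 7.16 degrees, less where a joint would pass 70% of its speed; a pose out of reach is approached as far as the arm can. A call with a gripper value outside its range is refused whole. The fingers move at their own pace and stop on an object; "force" is the grip in N (left out, the last holds). Time passes only in rows, so rows that repeat a pose let the fingers close. It gives the time, the measured TCP pose, the force and the opening at its end, in the units of the state.
- monitor.state(): the state, without advancing time (a new reading comes with each control period).
- get_image(name): name is "scene" or "top" or "wrist"; returns (picture, depth): 480x640x3 uint8, red, green, blue; 480x640 float32, mm along the optical axis (not along the pixel's ray), 0 where there is no reading.
- camera_model(name): a dict with "fx", "fy", "cx", "cy" (pixels), "extrinsics" (4x4, takes a point from world to camera coordinates). Camera axes: x right, y down, z forward; pixel columns grow to the right and rows downward; lengths in mm; the calibration is good to about 2 mm. A picture is of the moment at which its call begins: read the wrist's pose just before it. camera_model takes no time and is no camera call; for the wrist camera it gives the pose at the moment of the call.
- manip.hand_in(): hands the job in, once; it reports no verdict.
Trained networks look in the newest picture that a camera, given by its name, has taken for a name from the list of things; names that differ only in an ending like _2 or _b are one class to them, and where a whole thing is asked for, a point or a joint stands for the part that bears it (a point fixed in the world has none). Each returns a list of dicts, best first, with "score" (0 to 1); they miss things now and then, are a little off and sometimes report something else, mostly with a low value. They report only what shows in the picture. A call takes as long as a camera call. They do not tell look-alikes from the thing itself.
- finder.look_for(camera, thing): "location" ([x, y, z] in mm, in the coordinates of the camera as it stood for that picture, good to about 4 mm: the middle of the surface that is visible of it).
The state is a dict: "t": time; "joints": joint angles; "joint_vel": joint speeds; "joint_efforts": joint torques, N m; "position": TCP position; "ee_rot": TCP orientation; "contact_force": force on the tool from outside, world axes, zero at the start; "ft_torque": the same for the moment, N m; "opening": finger opening in mm.
Only numpy, scipy, OpenCV 4.12 (cv2) and the standard library are available. Lean on these libraries where they do the work, as an engineer would, in place of code of your own. Each camera call takes 0.05 s, during which the arm holds its last target. There are 200 camera calls.

### The job

Open the drying canister: swing its keeper arm aside, well clear of the cap (to about a right angle, either way), unscrew the cap without forcing it and catch it as it comes free. Then set the cap down gently, open side down, flat on the floor of the empty half of the tray, let go of it and leave the keeper arm aside. Do not drop the cap and do not disturb any of the things standing about, including the block in the tray.

Things in the scene. Friction and masses are not known exactly. Their poses are not given: they have to be found in the camera images.
- canister (a point): a silver-grey round drying canister, 72 mm diameter, fixed on a black foot that is screwed down; the point is on its vertical axis at table level (z = 0). Its frame's +x points from the canister to the keeper arm's pivot post. The shoulder is 50 mm above the table; above it rises a threaded neck (39 mm over the threads, top 84 mm above the table)
- cap_center (a point): the canister's silver-grey printed screw cap, 16 facets, 50 mm across flats (52 over its ribs), 45 mm tall, 60 g, open below with a 42 mm bore; the point is at its centre, half-way up (72.5 mm above the table when screwed home), z up along its axis. It unscrews anticlockwise seen from above
- dock: the canister with its foot and thread; same origin and axes as point canister. Right-hand thread: the cap rises 16 mm a turn and comes free after about 1 1/2 turns (9.5 rad, 24 mm up), with about 1.5 mm of play up, down and sideways; let go part-way, the cap stays on the thread. Once free it must rise 15 mm more to clear the neck
- keeper (a joint): angle of the black keeper arm about its vertical pivot: 0 lies straight over the cap, positive is anticlockwise seen from above; it swings to either side by up to 1.9 rad and stays where it is left (light friction)
- keeper_pivot (a point): the pivot of the keeper arm, on its axis: 100 mm from the canister's axis along the canister's +x, 103 mm above the table. The post is 18 mm thick. The arm is 16 mm wide and 10 mm thick, its underside 103 mm above the table, 8 mm over the cap
- keeper_pin (a point): the upright aluminium pin to move the keeper arm by: 12 mm diameter, standing 35 mm above the arm's top near its free end, 125 mm from the pivot; the point is on its axis, 17 mm below its top, 131 mm above the table
- tray_floor (a point): a fixed grey plastic tray, 200 x 130 mm outside, walls 4 mm thick with their top 22 mm above the table, floor 4 mm thick; the point is the centre of the tray at the floor's height (4 mm above the table), x along the 200 mm side. A divider along y through the centre parts it into two equal halves, centred 49 mm either side along x, each 94 x 122 mm inside
- block: a loose aluminium heater block, 34 x 34 x 26 mm, with a brass nozzle, 22 mm thick and 20 mm tall, standing on it; it occupies one half of the tray; origin under its centre; a bystander
- gluestick: bystander: white upright cylinder, 28 mm diameter, 85 mm tall, between canister and tray; origin under its centre
- scraper: bystander: scraper lying flat, 200 mm long; origin under its middle
- driver: bystander: screwdriver lying flat, 170 mm long; origin under its middle
- print: bystander: silver-grey printed U frame, 110 x 85 x 35 mm tall; origin under its middle
- spool: bystander: small spool lying flat, 100 mm diameter, 45 mm tall; origin under its centre
- jar: bystander: small clear jar, 56 mm diameter, 60 mm tall, with its own silver-grey lid; origin under its centre
- clip: bystander: dark steel plate clip, 50 x 18 x 18 mm, lying beside the canister; origin under its centre
There are look-alikes about, which are no part of the job. What is shaped like the part that bears cap_center but brown or purple is not meant.

How it is judged:
By the outcome, as a careful person would: the job done as asked, in the order asked, and still so for the second after the job is handed in, with the robot touching nothing.
It also fails if it takes over 72 s, if anything falls off the work surface, if the arm or the gripper's body presses on something with over 40 N, if the wrist force passes 120 N, or if a joint passes its speed limit or range.

## Working session

There is one attempt and no reset: what is moved stays moved. The work goes in short steps, Python scripts to look and compute and a tool call to move; the robot and the scene stay as the last step left them, time stands still between calls to the robot, and variables do not carry over. Pictures are saved under pics/ and viewed, about 8 in all and at most 12, crops included, and the job is handed in when it is done.

Besides the shell and the picture viewer there is one more tool, called after "Request:" as a command line: name --argument value ..., lists and objects as JSON in quotes. move_arm: Moves the arm, as the interface text tells. Its arguments: {"type":"object","properties":{"motion":{"type":"string"},"force":{"type":"number"}},"required":["motion"]}

```bash
mkdir -p pics; ls; cat > h.py <<'E'
import numpy as np, cv2
from station import monitor, get_image, camera_model, manip, finder
from scipy.spatial.transform import Rotation as R
def world(cam,p,M=None):
    M=M or camera_model(cam); return (np.linalg.inv(np.array(M["extrinsics"]))@np.append(p,1))[:3]
def pix(cam,pw,M=None):
    M=M or camera_model(cam); c=np.array(M["extrinsics"])@np.append(pw,1); return M["fx"]*c[0]/c[2]+M["cx"],M["fy"]*c[1]/c[2]+M["cy"]
def cloud(cam,d,M=None):
    M=M or camera_model(cam); v,u=np.mgrid[:d.shape[0],:d.shape[1]]
    P=np.stack([(u-M["cx"])/M["fx"]*d,(v-M["cy"])/M["fy"]*d,d,np.ones_like(d)],-1)
    W=(P@np.linalg.inv(np.array(M["extrinsics"])).T)[...,:3]; W[d<=0]=np.nan; return W
E
python3 - <<'E'
from h import *
print(monitor.state())
for c in("top","scene"):
    im,d=get_image(c); cv2.imwrite(f"pics/{c}0.png",im[...,::-1]); np.save(f"{c}0.npy",cloud(c,d))
    for t in("canister","cap_center","keeper","keeper_pin","keeper_pivot","tray_floor","block","gluestick","jar","clip","spool","print"):
        for r in finder.look_for(c,t)[:3]:
            w=world(c,r["location"]); print(c,t,round(r["score"],2),w.round(),np.round(pix(c,w)))
E
```

```text
pics
{'t': 0.0, 'joints': array([-1.41678754e+00,  4.87184266e-02,  9.76163671e-02,  1.62198781e+00,
       -2.55963909e-05,  1.44298889e+00]), 'joint_vel': array([ 0.00097353, -0.00175088,  0.00095028, -0.0002747 , -0.00091226,
       -0.00099738]), 'joint_efforts': array([-2.38971688e-04, -3.38784778e+01,  3.20013177e+01,  2.01530324e-02,
       -2.60169854e-04,  6.18322673e-07]), 'position': array([ 145.88660533, -503.70028446,  230.14325045]), 'ee_rot': array([-0.56470587,  0.42541017, -0.42423584,  0.56582455]), 'contact_force': array([ 0.33229746, -0.23252193, -0.06530844]), 'ft_torque': array([-0.00331899, -0.00411364, -0.04431699]), 'opening': 85.56232359304757}
top canister 0.65 [ 508. -170.    8.] [383. 255.]
top canister 0.35 [ 718. -185.   61.] [388. 167.]
top cap_center 0.82 [ 337. -127.   50.] [369. 324.]
top cap_center 0.7 [678.   7.   3.] [311. 190.]
top cap_center 0.63 [427. -53.  44.] [337. 287.]
top keeper 0.57 [ 508. -173.  116.] [390. 248.]
top keeper_pin 0.65 [ 507. -179.  112.] [392. 249.]
top keeper_pivot 0.98 [ 506. -168.    9.] [382. 255.]
top tray_floor 0.9
[... 491 characters left out ...]
scene cap_center 0.96 [428. -50.  42.] [340. 217.]
scene cap_center 0.74 [ 470. -154.   85.] [297. 184.]
scene cap_center 0.7 [ 343. -122.   43.] [351. 181.]
scene keeper 0.96 [ 503. -176.  111.] [278. 177.]
scene keeper 0.65 [470. 127.  30.] [375. 287.]
scene keeper_pin 0.88 [ 501. -173.  110.] [280. 178.]
scene keeper_pivot 0.93 [ 508. -171.    7.] [282. 209.]
scene tray_floor 0.59 [474. 177.   2.] [388. 312.]
scene block 0.64 [469. 126.  30.] [375. 286.]
scene gluestick 0.9 [520.  15.  61.] [323. 253.]
scene jar 0.7 [ 722. -179.   51.] [193. 239.]
scene spool 0.96 [ 623. -378.   42.] [195. 167.]
scene print 0.77 [641. 369.  35.] [387. 445.]
scene print 0.56 [ 509. -170.    4.] [282. 210.]
```

View pics/top0.png

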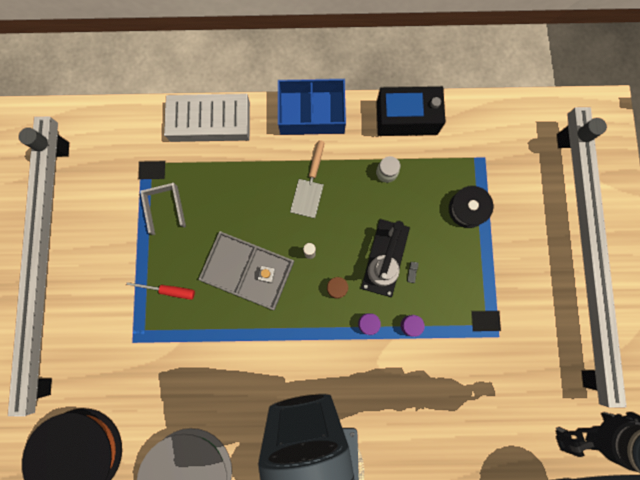

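View pics/scene0.png

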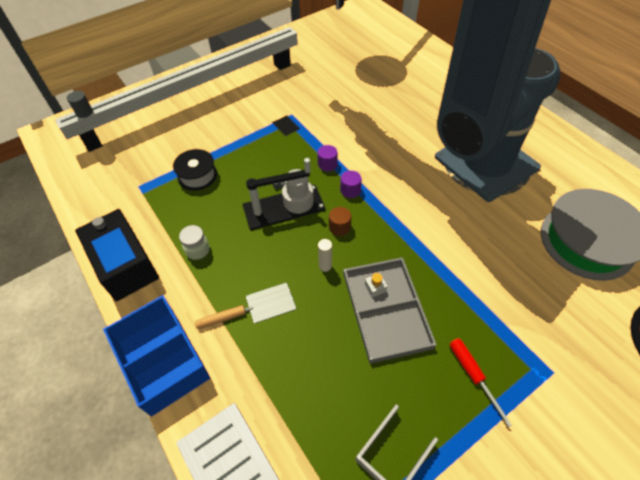

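The top picture shows these candidates: the brown cap (337,287), purple caps (369,324) and (413,325), the jar's silver lid (388,168), and the silver cap on the canister under the black keeper arm (383,270). I choose the last. The pivot is at about (390,228), the block is in the right half of the tray (265,272), and the left half is empty.

```bash
python3 - <<'E'
from h import *
W=np.load("top0.npy"); im=cv2.imread("pics/top0.png"); S=np.load("scene0.npy")
X,Y,Z=W[...,0],W[...,1],W[...,2]
box=(X>350)&(X<640)&(Y>-270)&(Y<-80)
for nm,A in(("top",W),("scene",S)):
    x,y,z=A[...,0],A[...,1],A[...,2]; b=(x>350)&(x<640)&(y>-270)&(y<-80)
    for lo,hi in((86,99),(107,118),(118,160),(3,12),(44,55)):
        m=b&(z>lo)&(z<hi); P=A[m]
        if len(P)>2:
            r=cv2.minAreaRect(P[:,:2].astype(np.float32)); print(nm,lo,hi,len(P),P.mean(0).round(1),r, cv2.minEnclosingCircle(P[:,:2].astype(np.float32)))
# tray: walls z 14..26
for nm,A in(("top",W),("scene",S)):
    x,y,z=A[...,0],A[...,1],A[...,2]
    m=(z>12)&(z<26)&(x>340)&(x<600)&(y>40)&(y<300); n,l,st,c=cv2.connectedComponentsWithStats(m.astype(np.uint8)); k=1+st[1:,4].argmax(); print(nm,"tray",st[k],cv2.minAreaRect(A[l==k][:,:2].astype(np.float32)))
    m=(z>35)&(z<55)&(x>340)&(x<600)&(y>40)&(y<300); print("nozzle",A[m].mean(0) if m.any() else None)
    m=(z>70)&(z<95)&(abs(x-512)<40)&(abs(y-13)<35); print("glue",A[m].mean(0) if m.any() else None)
    m=(z>9)&(z<24)&(x>420)&(x<540)&(y>-290)&(y<-215); print("clip",A[m].mean(0) if m.any() else None, cv2.minAreaRect(A[m][:,:2].astype(np.float32)) if m.any() else None)
cr=cv2.resize(im[200:310,320:440],(720,660)); cv2.imwrite("pics/crop.png",cv2.resize(cr,(640,586)))
E
```

```text
top 86 99 214 [ 465.3 -167.    94.7] ((466.2275390625, -165.6667022705078), (50.34186935424805, 44.269718170166016), 64.53953552246094) ((466.6493835449219, -165.5104217529297), 25.494895935058594)
top 107 118 417 [ 512.9 -176.3  113.1] ((507.3804626464844, -172.333251953125), (22.8583984375, 142.2963104248047), 68.02465057373047) ((507.188720703125, -172.808349609375), 71.17979431152344)
top 118 160 39 [ 457.2 -156.   140. ] ((498.7605285644531, -172.76341247558594), (15.080650329589844, 127.02855682373047), 70.624267578125) ((500.18194580078125, -168.74261474609375), 63.591896057128906)
top 3 12 2240 [ 498.4 -176.1    6.5] ((494.9306945800781, -175.147216796875), (189.87513732910156, 288.844482421875), 89.85952758789062) ((495.1935119628906, -173.71664428710938), 165.4750213623047)
top 44 55 339 [ 437.5 -160.6   49.1] ((439.5701599121094, -152.23875427246094), (219.15281677246094, 132.3708038330078), 15.82068920135498) ((446.5464172363281, -176.85833740234375), 116.85503387451172)
scene 86 99 198 [ 479.5 -162.5   92. ] ((507.5125427246094, -169.11618041992188), (51.828338623046875,
[... 983 characters left out ...]
9375), (200.82553100585938, 130.11753845214844), 67.45320129394531)
nozzle [462.27093843 119.31975529  49.4943064 ]
glue [514.95664627  12.91761137  84.70042204]
clip [ 477.38861428 -239.94512062   14.57077558] ((489.15753173828125, -237.19232177734375), (99.3475112915039, 31.690750122070312), 11.890857696533203)
scene tray [ 343  257   93  104 1178] ((471.9018249511719, 167.0188751220703), (202.71316528320312, 131.1610870361328), 67.46737670898438)
nozzle [462.78595868 118.75495618  45.98067486]
glue [515.35376221  12.48317593  81.15364697]
clip [ 480.63222203 -238.66034067   12.96638361] ((492.0032958984375, -230.88780212402344), (65.41583251953125, 17.335479736328125), 32.075443267822266)
```

View pics/crop.png

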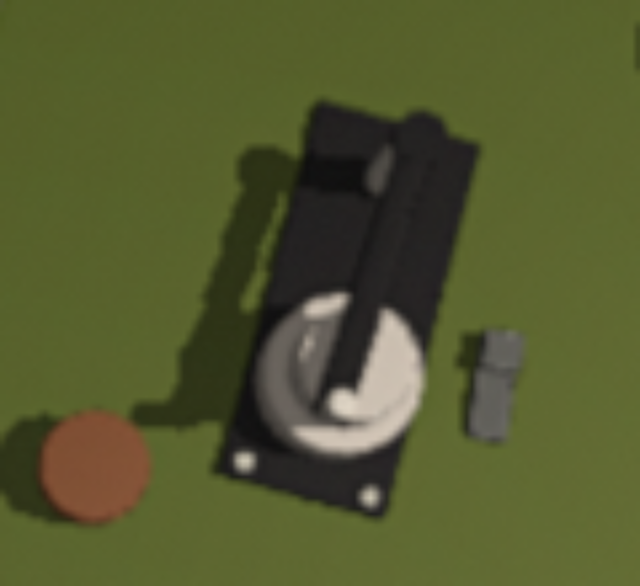

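The crop confirms it: the silver cap lies under the black arm, with the pin (340,400) at the arm's free end and the grey clip at (495,385). I'll plan the first approach to above the pin and swing the arm clockwise, away from the robot.

```bash
cat > plan.py <<'E'
import json,sys
from h import *
def Rt(yaw): # tool y down, x at yaw
    c,s=np.cos(np.radians(yaw)),np.sin(np.radians(yaw)); x=np.array([c,s,0]); y=np.array([0,0,-1.]); return np.stack([x,y,np.cross(x,y)],1)
def yawof(q): x=R.from_quat(q).as_matrix()[:,0]; return np.degrees(np.arctan2(x[1],x[0]))
def plan(start,wps,save=True):
    """start (x,y,z,yaw); wps list of (x,y,z,yaw,grip,rows); prints calls of <=10 rows, poses relative to call start"""
    rows=[];cur=np.array(start,float)
    for w in wps:
        t=np.array(w[:4],float)
        for i in range(w[5]): rows.append((cur+(t-cur)*(i+1)/w[5],w[4]))
        cur=t
    c=np.array(start,float)
    for k in range(0,len(rows),10):
        M=Rt(c[3]);out=[];c0=c
        for t,g in rows[k:k+10]:
            d=np.round(M.T@(t[:3]-c0[:3])/1000,4); w=round(c0[3]-t[3],1)
            out.append(f"{d[0]:g} {d[1]:g} {d[2]:g} 0 {w:g} 0 {g}"); c=np.append(c0[:3]+M@d*1000,c0[3]-w)
        print("; ".join(out))
    print("end",c.round(2)); json.dump(list(c),open("cmd.json","w"))
def cmd(): return json.load(open("cmd.json"))
def st():
    s=monitor.state(); print("t",round(s["t"],2),"pos",s["position"].round(1),"yaw",round(yawof(s["ee_rot"]),1),"q",s["joints"].round(2),"F",s["contact_force"].round(1),"T",s["ft_torque"].round(2),"op",round(s["opening"],1)); return s
E
python3 - <<'E'
from plan import *
s=st(); y=yawof(s["ee_rot"]); print(y, R.from_quat(s["ee_rot"]).as_matrix().round(3))
plan((145.98,-504.29,231.3,y),[(400,-165,270,66,0,20)])
E
```

```text
t 1.3 pos [ 146.  -504.3  231.3] yaw -73.9 q [-1.42  0.05  0.1   1.62  0.    1.44] F [-0.3  0.1  0.6] T [ 0.01 -0.03 -0.01] op 85.6
-73.85260779549341 [[ 0.278  0.     0.961]
 [-0.961 -0.     0.278]
 [ 0.    -1.    -0.   ]]
-0.0128 -0.0019 0.0169 0 -7 0 0; -0.0255 -0.0039 0.0338 0 -14 0 0; -0.0383 -0.0058 0.0508 0 -21 0 0; -0.0511 -0.0077 0.0677 0 -28 0 0; -0.0638 -0.0097 0.0846 0 -35 0 0; -0.0766 -0.0116 0.1015 0 -42 0 0; -0.0893 -0.0135 0.1184 0 -48.9 0 0; -0.1021 -0.0155 0.1353 0 -55.9 0 0; -0.1149 -0.0174 0.1523 0 -62.9 0 0; -0.1276 -0.0193 0.1692 0 -69.9 0 0
0.0115 -0.002 0.0178 0 -7 0 0; 0.023 -0.0039 0.0356 0 -14 0 0; 0.0345 -0.0059 0.0534 0 -21 0 0; 0.046 -0.0078 0.0712 0 -28 0 0; 0.0575 -0.0097 0.089 0 -35 0 0; 0.069 -0.0117 0.1068 0 -42 0 0; 0.0805 -0.0136 0.1246 0 -49 0 0; 0.092 -0.0155 0.1424 0 -56 0 0; 0.1035 -0.0175 0.1602 0 -63 0 0; 0.115 -0.0194 0.178 0 -70 0 0
end [ 400.01 -165.02  270.     66.05]
```

Request:
move_arm --motion "-0.013 -0.002 0.017 0 -7 0 0; -0.0255 -0.004 0.034 0 -14 0 0; -0.038 -0.006 0.051 0 -21 0 0; -0.051 -0.008 0.068 0 -28 0 0; -0.064 -0.010 0.085 0 -35 0 0; -0.077 -0.012 0.102 0 -42 0 0; -0.089 -0.0135 0.118 0 -49 0 0; -0.102 -0.0155 0.135 0 -56 0 0; -0.115 -0.0175 0.152 0 -63 0 0; -0.1276 -0.0193 0.1692 0 -69.9 0 0"

```text
t: 2.13
position: [273.5, -333.8, 250.9]
ee_rot: [0.707, -0.022, 0.022, -0.707]
contact_force: [0.4, 0.3, 0.8]
opening: 85.5
```

Request:
move_arm --motion "0.0115 -0.002 0.018 0 -7 0 0; 0.023 -0.004 0.0355 0 -14 0 0; 0.0345 -0.006 0.053 0 -21 0 0; 0.046 -0.008 0.071 0 -28 0 0; 0.0575 -0.01 0.089 0 -35 0 0; 0.069 -0.012 0.107 0 -42 0 0; 0.0805 -0.0135 0.125 0 -49 0 0; 0.092 -0.0155 0.142 0 -56 0 0; 0.1035 -0.0175 0.16 0 -63 0 0; 0.115 -0.0194 0.178 0 -70 0 0"

```text
t: 2.97
position: [400.6, -164.1, 270.3]
ee_rot: [0.592, 0.387, -0.387, -0.592]
contact_force: [1.0, -0.2, -0.2]
opening: 85.3
```

```bash
python3 - <<'E'
from plan import *
s=st(); M=camera_model("wrist"); print(np.linalg.inv(np.array(M["extrinsics"])).round(2))
im,d=get_image("wrist"); cv2.imwrite("pics/w1.png",im[...,::-1]); np.save("w1.npy",cloud("wrist",d,M))
for t in("cap_center","keeper_pin","keeper"):
    for r in finder.look_for("wrist",t)[:2]:
        w=world("wrist",r["location"],M); print(t,round(r["score"],2),w.round(1),np.round(pix("wrist",w,M)))
A=np.load("w1.npy"); z=A[...,2]
for lo,hi in((88,99),(108,118),(122,160),(44,56)):
    m=(z>lo)&(z<hi); P=A[m]
    if len(P)>5: print(lo,len(P),P.mean(0).round(1),cv2.minAreaRect(P[:,:2].astype(np.float32)),cv2.minEnclosingCircle(P[:,:2].astype(np.float32)))
E
```

```text
t 2.97 pos [ 400.6 -164.1  270.3] yaw 66.4 q [-0.54 -0.18 -0.04  1.71 -0.   -0.13] F [ 1.  -0.2 -0.2] T [ 0.05  0.01 -0.02] op 85.3
[[ 4.0000e-01  8.8000e-01  2.4000e-01  3.3942e+02]
 [ 9.2000e-01 -3.9000e-01 -1.1000e-01 -1.3806e+02]
 [ 0.0000e+00  2.7000e-01 -9.6000e-01  4.1235e+02]
 [ 0.0000e+00  0.0000e+00  0.0000e+00  1.0000e+00]]
cap_center 0.91 [ 330.7 -229.6   43.5] [226. 162.]
cap_center 0.85 [ 339.6 -128.1   45.7] [331. 125.]
keeper_pin 0.63 [ 501.6 -174.6  114. ] [358. 330.]
keeper 0.6 [ 500.4 -183.6  112.7] [347. 332.]
88 1466 [ 461.9 -173.4   94.1] ((492.96710205078125, -190.01904296875), (49.876068115234375, 119.83753967285156), 53.63317108154297) ((498.07366943359375, -184.44403076171875), 61.591922760009766)
108 2582 [ 512.3 -181.   112.7] ((505.943359375, -176.33851623535156), (23.295658111572266, 143.52548217773438), 68.04510498046875) ((505.93548583984375, -176.3580780029297), 71.85577392578125)
122 358 [ 441.2 -155.2  141.6] ((442.981201171875, -155.52735900878906), (11.400717735290527, 11.822455406188965), 32.524288177490234) ((443.456787109375, -155.3834228515625), 6.338921546936035)
44 7337 [ 395.  -130.8   46.2] ((421.5294494628906, -147.45541381835938), (256.07794189453125, 520.0739135742188), 10.757168769836426) ((521.9124145507812, -128.41293334960938), 260.78564453125)
```

View pics/w1.png

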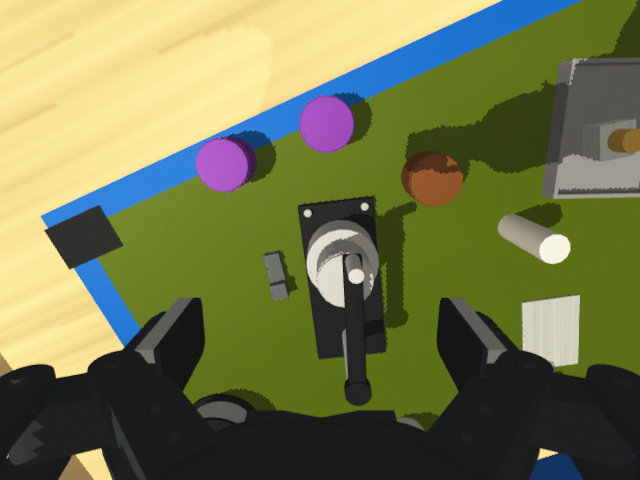

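The wrist picture shows the pin at (355,275), the pivot at (357,390) and the silver cap at (345,275). The pin is at (443,-155.5), so the pivot comes to about (559,-202) and the canister to about (466,-165), which agrees with the top view.

```bash
python3 - <<'E'
from plan import *
pv=np.array([559,-202.3])
w=[(443.2,-155.5,200,68,130,4),(443.2,-155.5,119,68,150,5),(443.2,-155.5,119,68,200,4)]
for i in range(1,19):
    a=158-i*5.2; w.append((pv[0]+125*np.cos(np.radians(a)),pv[1]+125*np.sin(np.radians(a)),119,68-i*5.2,200,1))
plan((400,-165,270,66.05),w)
E
```

```text
0.0066 0.0175 -0.0089 0 -0.5 0 130; 0.0131 0.035 -0.0178 0 -1 0 130; 0.0197 0.0525 -0.0267 0 -1.5 0 130; 0.0262 0.07 -0.0356 0 -2 0 130; 0.0262 0.0862 -0.0356 0 -2 0 150; 0.0262 0.1024 -0.0356 0 -2 0 150; 0.0262 0.1186 -0.0356 0 -2 0 150; 0.0262 0.1348 -0.0356 0 -2 0 150; 0.0262 0.151 -0.0356 0 -2 0 150; 0.0262 0.151 -0.0356 0 -2 0 200
0 0 -0 0 0 0 200; 0 0 -0 0 0 0 200; 0 0 -0 0 0 0 200; 0.0113 0 -0.0004 0 5.2 0 200; 0.0226 0 -0.002 0 10.4 0 200; 0.0336 0 -0.0046 0 15.6 0 200; 0.0444 0 -0.0081 0 20.8 0 200; 0.0548 0 -0.0126 0 26 0 200; 0.0647 0 -0.0181 0 31.2 0 200; 0.0742 0 -0.0244 0 36.4 0 200
0.0113 0 -0.0005 0 5.2 0 200; 0.0225 0 -0.0021 0 10.5 0 200; 0.0336 0 -0.0046 0 15.6 0 200; 0.0443 0 -0.0082 0 20.8 0 200; 0.0547 0 -0.0127 0 26.1 0 200; 0.0647 0 -0.0181 0 31.3 0 200; 0.0741 0 -0.0245 0 36.4 0 200; 0.0829 0 -0.0316 0 41.6 0 200; 0.091 0 -0.0395 0 46.8 0 200; 0.0984 0 -0.0481 0 52 0 200
0.0114 0 -0.0005 0 5.3 0 200
end [613.06 -89.55 119.   -25.65]
```

Request:
move_arm --motion "0.0066 0.0175 -0.009 0 -0.5 0 130; 0.013 0.035 -0.018 0 -1 0 130; 0.02 0.0525 -0.027 0 -1.5 0 130; 0.026 0.07 -0.0355 0 -2 0 130; 0.026 0.086 -0.0355 0 -2 0 150; 0.026 0.102 -0.0355 0 -2 0 150; 0.026 0.119 -0.0355 0 -2 0 150; 0.026 0.135 -0.0355 0 -2 0 150; 0.0262 0.151 -0.0356 0 -2 0 150; 0.0262 0.151 -0.0356 0 -2 0 200" --force 20

```text
t: 4.0
position: [440.2, -155.3, 115.1]
ee_rot: [-0.585, -0.393, 0.396, 0.589]
contact_force: [-0.3, -0.8, -0.4]
opening: 24.4
```

Request:
move_arm --motion "0 0 0 0 0 0 200; 0 0 0 0 0 0 200; 0 0 0 0 0 0 200; 0.0113 0 -0.0004 0 5.2 0 200; 0.0226 0 -0.002 0 10.4 0 200; 0.0336 0 -0.0046 0 15.6 0 200; 0.0444 0 -0.0081 0 20.8 0 200; 0.0548 0 -0.0126 0 26 0 200; 0.0647 0 -0.0181 0 31.2 0 200; 0.0742 0 -0.0244 0 36.4 0 200"

```text
t: 4.83
position: [494.3, -95.7, 120.4]
ee_rot: [0.681, 0.192, -0.191, -0.68]
contact_force: [-1.1, -0.8, -0.9]
opening: 18.7
```

Request:
move_arm --motion "0.0113 0 -0.0005 0 5.2 0 200; 0.0225 0 -0.002 0 10.5 0 200; 0.0336 0 -0.0046 0 15.6 0 200; 0.0443 0 -0.0082 0 20.8 0 200; 0.0547 0 -0.0127 0 26 0 200; 0.0647 0 -0.0181 0 31.3 0 200; 0.0741 0 -0.0245 0 36.4 0 200; 0.0829 0 -0.0316 0 41.6 0 200; 0.091 0 -0.0395 0 46.8 0 200; 0.0984 0 -0.0481 0 52 0 200"

```text
t: 5.67
position: [603.7, -85.2, 120.4]
ee_rot: [0.696, -0.126, 0.127, -0.696]
contact_force: [-1.3, -0.8, -0.7]
opening: 18.3
```

Request:
move_arm --motion "0.0114 0 -0.0005 0 5.3 0 200; 0.0114 0 -0.0005 0 5.3 0 200; 0.0114 0 -0.0005 0 5.3 0 200; 0.0114 -0.020 -0.0005 0 5.3 0 180; 0.0114 -0.055 -0.0005 0 5.3 0 180; 0.0114 -0.09 -0.0005 0 5.3 0 180; 0.0114 -0.12 -0.0005 0 5.3 0 150; 0.0114 -0.12 -0.0005 0 5.3 0 100"

```text
t: 6.33
position: [615.5, -90.1, 248.5]
ee_rot: [0.69, -0.151, 0.161, -0.689]
contact_force: [-0.6, -0.0, 2.5]
opening: 45.9
```

```bash
python3 - <<'E'
from plan import *
s=st(); im,d=get_image("top"); A=cloud("top",d); z=A[...,2]
im,d=get_image("scene"); S=cloud("scene",d); cv2.imwrite("pics/s2.png",im[...,::-1])
for nm,A in(("top",A),("scene",S)):
    x,y,z=A[...,0],A[...,1],A[...,2]
    for lo,hi,b in((88,99,(x>425)&(x<510)&(y<-120)&(y>-210)),(108,118,(x>420)&(x<680)&(y<-40)&(y>-300)),(122,150,(x>420)&(x<680)&(y<-40)&(y>-300))):
        P=A[b&(z>lo)&(z<hi)]
        if len(P)>3: print(nm,lo,len(P),P.mean(0).round(1),cv2.minAreaRect(P[:,:2].astype(np.float32)),cv2.minEnclosingCircle(P[:,:2].astype(np.float32)))
E
```

```text
t 6.33 pos [615.5 -90.1 248.5] yaw -25.5 q [-0.25  0.3   0.42  1.68  0.    1.76] F [-0.6 -0.   2.5] T [-0.02 -0.08  0.  ] op 45.9
top 88 145 [ 463.8 -177.8   94.8] ((463.4263916015625, -179.41366577148438), (21.454538345336914, 46.4281120300293), 76.90408325195312) ((465.0110778808594, -172.60169982910156), 23.312915802001953)
top 108 71 [ 561.3 -196.2  114.3] ((561.5509643554688, -196.96571350097656), (18.10527801513672, 23.55570411682129), 76.8031234741211) ((561.8308715820312, -195.494384765625), 11.889074325561523)
scene 88 315 [ 465.7 -167.1   92.7] ((464.7910461425781, -168.4464569091797), (49.110633850097656, 47.09016799926758), 56.35438537597656) ((464.9963073730469, -168.78347778320312), 26.52030372619629)
scene 108 347 [ 580.4 -154.9  111.3] ((587.2030029296875, -145.13978576660156), (143.7861328125, 21.97760581970215), 62.119873046875) ((586.6336669921875, -144.838623046875), 71.93601989746094)
scene 122 67 [615.7 -83.  137.9] ((614.7182006835938, -85.26856231689453), (12.374357223510742, 11.659490585327148), 19.306533813476562) ((614.5376586914062, -85.34810638427734), 6.784874439239502)
```

View pics/s2.png

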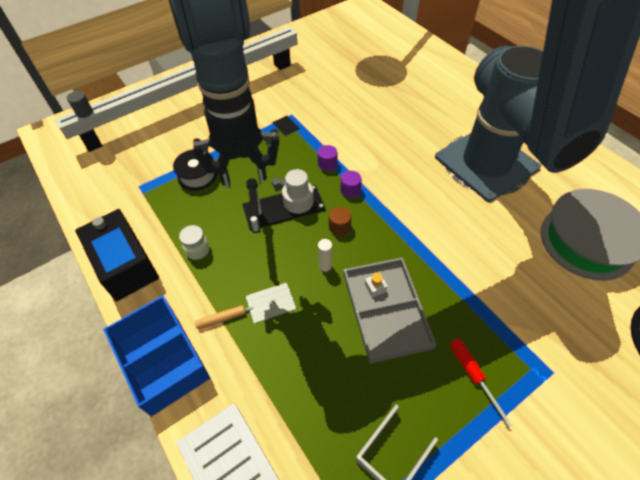

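The scene picture shows the keeper arm swung about 93° (pin at (254,222), world (615,-85)) and the cap free on the canister at (297,185). Next I go above the cap with the wrist near the top of its range, for a long unscrewing stroke.

```bash
python3 - <<'E'
from plan import *
st()
plan((613.06,-89.55,239,-25.65),[(466,-165,190,-93,0,10)])
E
```

```text
t 6.43 pos [613.9 -89.7 242.3] yaw -25.6 q [-0.25  0.3   0.41  1.67  0.    1.76] F [ 0.4 -0.8 -0.4] T [ 0.03 -0.   -0.01] op 51.8
-0.01 0.0049 -0.0132 0 6.7 0 0; -0.02 0.0098 -0.0263 0 13.5 0 0; -0.03 0.0147 -0.0395 0 20.2 0 0; -0.04 0.0196 -0.0527 0 26.9 0 0; -0.05 0.0245 -0.0658 0 33.7 0 0; -0.0599 0.0294 -0.079 0 40.4 0 0; -0.0699 0.0343 -0.0922 0 47.1 0 0; -0.0799 0.0392 -0.1053 0 53.9 0 0; -0.0899 0.0441 -0.1185 0 60.6 0 0; -0.0999 0.049 -0.1317 0 67.4 0 0
end [ 466.   -165.03  190.    -93.05]
```

Request:
move_arm --motion "-0.01 0.005 -0.013 0 6.7 0 0; -0.02 0.01 -0.026 0 13.5 0 0; -0.03 0.0145 -0.0395 0 20.2 0 0; -0.04 0.0195 -0.0525 0 27 0 0; -0.05 0.0245 -0.066 0 33.7 0 0; -0.06 0.0295 -0.079 0 40.4 0 0; -0.07 0.0345 -0.092 0 47 0 0; -0.08 0.039 -0.105 0 54 0 0; -0.09 0.044 -0.1185 0 60.6 0 0; -0.0999 0.049 -0.1317 0 67.4 0 0"

```text
t: 7.27
position: [463.9, -164.6, 187.8]
ee_rot: [-0.486, 0.515, -0.513, 0.485]
contact_force: [-0.1, -0.7, -0.1]
opening: 85.1
```

```bash
python3 - <<'E'
from plan import *
get_image("top");get_image("top");s=st(); M=camera_model("wrist"); im,d=get_image("wrist"); A=cloud("wrist",d,M); cv2.imwrite("pics/w3.png",im[...,::-1])
x,y,z=A[...,0],A[...,1],A[...,2]
m=(z>89)&(z<100)&(x>425)&(x<510)&(y<-120)&(y>-210); P=A[m]
print(len(P),P.mean(0),np.percentile(z[m],[5,50,95]),cv2.minEnclosingCircle(P[:,:2].astype(np.float32)),cv2.minAreaRect(P[:,:2].astype(np.float32)))
m=(z>93)&(z<100)&(x>425)&(x<510)&(y<-120)&(y>-210);P=A[m]; print(len(P),cv2.minEnclosingCircle(P[:,:2].astype(np.float32)))
E
```

```text
t 7.37 pos [ 462.6 -164.8  187.2] yaw -93.2 q [-0.48 -0.04 -0.08  1.54 -0.    2.72] F [-0.5  0.6  0.4] T [0.02 0.01 0.02] op 85.5
4852 [ 466.23519064 -169.39589839   94.41453799] [92.97503452 94.56482871 95.6315627 ] ((464.83197021484375, -169.2383270263672), 25.432554244995117) ((465.1301574707031, -169.3997039794922), (49.88612747192383, 49.26982879638672), 74.89875793457031)
4604 ((464.98284912109375, -169.35931396484375), 24.695825576782227)
```

View pics/w3.png

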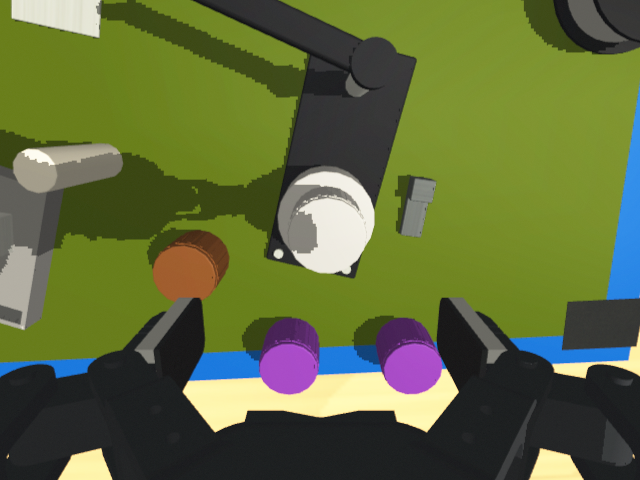

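The wrist picture shows the cap top, centred at (327,235) and unobstructed. The clip at (418,205) and the brown cap at (187,265) are outside the finger paths. Descending to grip.

```bash
python3 - <<'E'
from plan import *
plan((466,-165.03,190,-93.05),[(465.3,-168,85,-93,0,7),(465.3,-168,60,-93,0,3)])
E
```

```text
0.0004 0.015 -0.0001 0 -0 0 0; 0.0009 0.03 -0.0002 0 -0 0 0; 0.0013 0.045 -0.0002 0 -0 0 0; 0.0017 0.06 -0.0003 0 -0 0 0; 0.0021 0.075 -0.0004 0 -0 0 0; 0.0026 0.09 -0.0005 0 -0 0 0; 0.003 0.105 -0.0005 0 -0 0 0; 0.003 0.1133 -0.0005 0 -0 0 0; 0.003 0.1217 -0.0005 0 -0 0 0; 0.003 0.13 -0.0005 0 -0 0 0
end [ 465.34 -168.     60.    -93.05]
```

Request:
move_arm --motion "0.0005 0.015 0 0 0 0 0; 0.001 0.03 0 0 0 0 0; 0.0015 0.045 0 0 0 0 0; 0.002 0.06 0 0 0 0 0; 0.002 0.075 0 0 0 0 0; 0.0025 0.09 -0.0005 0 0 0 0; 0.003 0.105 -0.0005 0 0 0 0; 0.003 0.113 -0.0005 0 0 0 0; 0.003 0.122 -0.0005 0 0 0 0; 0.003 0.13 -0.0005 0 0 0 0"

```text
t: 8.25
position: [465.7, -167.7, 59.4]
ee_rot: [-0.487, 0.513, -0.513, 0.487]
contact_force: [0.7, -0.0, 0.6]
opening: 85.6
```

Request:
move_arm --motion "0 0 0 0 0 0 0; 0 0 0 0 0 0 70; 0 0 0 0 0 0 140; 0 0 0 0 0 0 140; 0 0 0 0 0 0 140; 0 0 0 0 0 0 140" --force 25

```text
t: 8.75
position: [466.2, -168.5, 61.2]
ee_rot: [0.486, -0.512, 0.514, -0.487]
contact_force: [0.6, -0.1, 3.2]
opening: 49.8
```

```bash
python3 -c "
from plan import *
st()"
```

```text
t 8.75 pos [ 466.2 -168.5   61.2] yaw -93.1 q [-0.48  0.   -0.29  1.28  0.    2.71] F [ 0.6 -0.1  3.2] T [-0.04  0.04 -0.01] op 49.8
```

Request:
move_arm --motion "0 0 0 0 0 0 150; 0 0 0 0 -3 0 150; 0 -0.0004 0 0 -8 0 150; 0 -0.0006 0 0 -14 0 150; 0 -0.0009 0 0 -20 0 150; 0 -0.0012 0 0 -26 0 150; 0 -0.0014 0 0 -32 0 150; 0 -0.0017 0 0 -38 0 150; 0 -0.002 0 0 -44 0 150; 0 -0.0022 0 0 -50 0 150" --force 45

```text
t: 9.58
position: [465.0, -167.9, 61.8]
ee_rot: [-0.658, 0.258, -0.257, 0.658]
contact_force: [0.7, -0.6, -0.2]
opening: 49.5
```

```bash
python3 -c "
from plan import *
st()"
```

```text
t 9.58 pos [ 465.  -167.9   61.8] yaw -42.8 q [-0.48  0.   -0.29  1.28 -0.    1.83] F [ 0.7 -0.6 -0.2] T [-0.1  -0.05 -0.03] op 49.5
```

Request:
move_arm --motion "0 -0.0003 0 0 -6.5 0 150; 0 -0.0006 0 0 -13 0 150; 0 -0.0009 0 0 -19.5 0 150; 0 -0.0012 0 0 -26 0 150; 0 -0.0014 0 0 -32.5 0 150; 0 -0.0017 0 0 -39 0 150; 0 -0.002 0 0 -45.5 0 150; 0 -0.0023 0 0 -52 0 150; 0 -0.0026 0 0 -58.5 0 150; 0 -0.0029 0 0 -65 0 150"

```text
t: 10.42
position: [464.9, -167.8, 64.7]
ee_rot: [-0.694, -0.136, 0.137, 0.694]
contact_force: [0.1, 0.9, 0.0]
opening: 49.4
```

Request:
move_arm --motion "0 -0.0003 0 0 -6.5 0 150; 0 -0.0006 0 0 -13 0 150; 0 -0.0009 0 0 -19.5 0 150; 0 -0.0012 0 0 -26 0 150; 0 -0.0014 0 0 -32.5 0 150; 0 -0.0017 0 0 -39 0 150; 0 -0.002 0 0 -45.5 0 150; 0 -0.0023 0 0 -52 0 150; 0 -0.0026 0 0 -58.5 0 150; 0 -0.0029 0 0 -65 0 150"

```text
t: 11.25
position: [464.4, -168.1, 67.5]
ee_rot: [-0.511, -0.487, 0.488, 0.512]
contact_force: [-1.8, -0.1, 0.8]
opening: 49.3
```

```bash
python3 -c "
from plan import *
st()"
```

```text
t 11.25 pos [ 464.4 -168.1   67.5] yaw 87.2 q [-0.48 -0.   -0.28  1.3  -0.   -0.43] F [-1.8 -0.1  0.8] T [-0.22  0.28  0.01] op 49.3
```

Request:
move_arm --motion "0 -0.0003 0 0 -6.5 0 150; 0 -0.0006 0 0 -13 0 150; 0 -0.0009 0 0 -19.5 0 150; 0 -0.0012 0 0 -26 0 150; 0 -0.0014 0 0 -32.5 0 150; 0 -0.0017 0 0 -39 0 150; 0 -0.002 0 0 -45.5 0 150; 0 -0.0023 0 0 -52 0 150; 0 -0.0026 0 0 -58.5 0 150; 0 -0.0029 0 0 -65 0 150"

```text
t: 12.08
position: [464.5, -168.4, 70.5]
ee_rot: [-0.169, -0.686, 0.687, 0.17]
contact_force: [-1.7, -0.6, -0.0]
opening: 49.3
```

Request:
move_arm --motion "0 -0.0003 0 0 -6.5 0 150; 0 -0.0006 0 0 -13 0 150; 0 -0.0009 0 0 -19.5 0 150; 0 -0.0012 0 0 -26 0 150; 0 -0.0014 0 0 -32.5 0 150; 0 -0.0017 0 0 -39 0 150; 0 -0.002 0 0 -45.5 0 150; 0 -0.0023 0 0 -52 0 150; 0 -0.0026 0 0 -58.5 0 150; 0 -0.0029 0 0 -65 0 150"

```text
t: 12.92
position: [465.0, -168.6, 73.4]
ee_rot: [0.226, -0.67, 0.67, -0.225]
contact_force: [0.6, -2.2, -1.2]
opening: 49.3
```

```bash
python3 -c "
from plan import *
st()"
```

```text
t 12.92 pos [ 465.  -168.6   73.4] yaw -142.8 q [-0.48 -0.01 -0.27  1.31 -0.   -2.7 ] F [ 0.6 -2.2 -1.2] T [-0.25 -0.03 -0.02] op 49.3
```

Request:
move_arm --motion "0 0 0 0 0 0 80; 0 0 0 0 0 0 30; 0 0 0 0 0 0 0; 0 0 0 0 0 0 0; 0 0 0 0 7 0 0; 0 0 0 0 14 0 0; 0 0 0 0 21 0 0; 0 0 0 0 28 0 0; 0 0 0 0 35 0 0; 0 0 0 0 42 0 0"

```text
t: 13.75
position: [465.4, -167.9, 73.8]
ee_rot: [0.034, 0.706, -0.706, -0.034]
contact_force: [0.7, -0.2, -0.1]
opening: 85.5
```

```bash
python3 -c "
from plan import *
st()"
```

```text
t 13.75 pos [ 465.4 -167.9   73.8] yaw 174.5 q [-0.48 -0.01 -0.27  1.31  0.   -1.96] F [ 0.7 -0.2 -0.1] T [0.01 0.09 0.03] op 85.5
```

Request:
move_arm --motion "0 0 0 0 7 0 0; 0 0 0 0 14 0 0; 0 0 0 0 21 0 0; 0 0 0 0 28 0 0; 0 0 0 0 35 0 0; 0 0 0 0 42 0 0; 0 0 0 0 49 0 0; 0 0 0 0 56 0 0; 0 0 0 0 63 0 0; 0 0 0 0 70 0 0"

```text
t: 14.58
position: [465.4, -167.9, 73.8]
ee_rot: [0.433, 0.559, -0.559, -0.433]
contact_force: [0.9, 0.7, 0.5]
opening: 85.7
```

Request:
move_arm --motion "0 0 0 0 7 0 0; 0 0 0 0 14 0 0; 0 0 0 0 21 0 0; 0 0 0 0 28 0 0; 0 0 0 0 35 0 0; 0 0 0 0 42 0 0; 0 0 0 0 49 0 0; 0 0 0 0 56 0 0; 0 0 0 0 63 0 0; 0 0 0 0 70 0 0"

```text
t: 15.42
position: [465.4, -167.9, 73.8]
ee_rot: [-0.675, -0.21, 0.21, 0.675]
contact_force: [-0.4, 0.2, -0.5]
opening: 85.3
```

Request:
move_arm --motion "0 0 0 0 7 0 0; 0 0 0 0 14 0 0; 0 0 0 0 21 0 0; 0 0 0 0 28 0 0; 0 0 0 0 35 0 0; 0 0 0 0 42 0 0; 0 0 0 0 49 0 0; 0 0 0 0 56 0 0; 0 0 0 0 63 0 0; 0 0 0 0 70 0 0"

```text
t: 16.25
position: [465.4, -167.9, 73.8]
ee_rot: [-0.673, 0.215, -0.215, 0.674]
contact_force: [0.7, 0.8, 0.1]
opening: 85.3
```

```bash
python3 -c "
from plan import *
st()"
```

```text
t 16.25 pos [ 465.4 -167.9   73.8] yaw -35.5 q [-0.48 -0.01 -0.27  1.31  0.    1.71] F [0.7 0.8 0.1] T [0.06 0.01 0.01] op 85.3
```

Request:
move_arm --motion "0 0 0 0 7 0 0; 0 0 0 0 14 0 0; 0 0 0 0 21 0 0; 0 0 0 0 28 0 0; 0 0 0 0 35 0 0; 0 0 0 0 40 0 0; 0 0 0 0 40 0 70; 0 0 0 0 40 0 150; 0 0 0 0 40 0 150; 0 0 0 0 40 0 150" --force 30

```text
t: 17.08
position: [465.5, -168.2, 74.1]
ee_rot: [0.561, -0.43, 0.431, -0.561]
contact_force: [-0.2, -1.0, 0.3]
opening: 49.8
```

Request:
move_arm --motion "0 0 0 0 0 0 150; 0 0 0 0 0 0 150; 0 0 0 0 -3 0 150; 0 -0.0004 0 0 -8 0 150; 0 -0.0006 0 0 -14 0 150; 0 -0.0009 0 0 -20 0 150; 0 -0.0012 0 0 -26 0 150; 0 -0.0014 0 0 -32 0 150; 0 -0.0017 0 0 -38 0 150; 0 -0.002 0 0 -44 0 150" --force 45

```text
t: 17.92
position: [465.6, -168.0, 76.1]
ee_rot: [-0.682, 0.187, -0.188, 0.682]
contact_force: [-0.2, 0.3, 1.7]
opening: 49.1
```

```bash
python3 -c "
from plan import *
st()"
```

```text
t 17.92 pos [ 465.6 -168.    76.1] yaw -30.7 q [-0.48 -0.01 -0.27  1.31  0.    1.63] F [-0.2  0.3  1.7] T [ 0.03  0.01 -0.04] op 49.1
```

Request:
move_arm --motion "0 -0.0003 0 0 -6.5 0 150; 0 -0.0006 0 0 -13 0 150; 0 -0.0009 0 0 -19.5 0 150; 0 -0.0012 0 0 -26 0 150; 0 -0.0014 0 0 -32.5 0 150; 0 -0.0017 0 0 -39 0 150; 0 -0.002 0 0 -45.5 0 150; 0 -0.0023 0 0 -52 0 150; 0 -0.0026 0 0 -58.5 0 150; 0 -0.0029 0 0 -65 0 150"

```text
t: 18.75
position: [465.2, -167.4, 79.0]
ee_rot: [-0.675, -0.208, 0.208, 0.676]
contact_force: [-1.4, 1.6, 1.8]
opening: 49.1
```

Request:
move_arm --motion "0 -0.0003 0 0 -6.5 0 150; 0 -0.0006 0 0 -13 0 150; 0 -0.0009 0 0 -19.5 0 150; 0 -0.0012 0 0 -26 0 150; 0 -0.0014 0 0 -32.5 0 150; 0 -0.0017 0 0 -39 0 150; 0 -0.002 0 0 -45.5 0 150; 0 -0.0023 0 0 -52 0 150; 0 -0.0026 0 0 -58.5 0 150; 0 -0.0029 0 0 -65 0 150"

```text
t: 19.58
position: [464.5, -168.2, 81.8]
ee_rot: [-0.458, -0.538, 0.539, 0.458]
contact_force: [-3.3, -0.1, 3.1]
opening: 49.5
```

Request:
move_arm --motion "0 -0.0003 0 0 -6.5 0 150; 0 -0.0006 0 0 -13 0 150; 0 -0.0009 0 0 -19.5 0 150; 0 -0.0012 0 0 -26 0 150; 0 -0.0014 0 0 -32.5 0 150; 0 -0.0017 0 0 -39 0 150; 0 -0.002 0 0 -45.5 0 150; 0 -0.0023 0 0 -52 0 150; 0 -0.0026 0 0 -58.5 0 150; 0 -0.0029 0 0 -65 0 150"

```text
t: 20.42
position: [465.4, -168.7, 84.8]
ee_rot: [-0.097, -0.7, 0.701, 0.097]
contact_force: [0.1, -2.0, 1.5]
opening: 49.1
```

```bash
python3 -c "
from plan import *
st()"
```

```text
t 20.42 pos [ 465.4 -168.7   84.8] yaw 164.3 q [-0.48 -0.01 -0.25  1.33 -0.   -1.78] F [ 0.1 -2.   1.5] T [-0.33  0.01 -0.04] op 49.1
```

Request:
move_arm --motion "0 -0.0003 0 0 -6.5 0 150; 0 -0.0006 0 0 -13 0 150; 0 -0.0009 0 0 -19.5 0 150; 0 -0.0012 0 0 -26 0 150; 0 -0.0015 0 0 -32.5 0 150; 0 -0.0018 0 0 -39 0 150; 0 -0.0021 0 0 -45 0 150; 0 -0.0026 0 0 -45 0 150; 0 -0.0031 0 0 -45 0 150; 0 -0.0036 0 0 -45 0 150"

```text
t: 21.25
position: [465.1, -168.1, 87.7]
ee_rot: [-0.176, 0.685, -0.685, 0.176]
contact_force: [0.1, -0.7, -1.1]
opening: 49.3
```

```bash
python3 -c "
from plan import *
st()"
```

```text
t 21.25 pos [ 465.1 -168.1   87.7] yaw -151.2 q [-0.48 -0.01 -0.25  1.34 -0.   -2.56] F [ 0.1 -0.7 -1.1] T [-0.27 -0.09  0.01] op 49.3
```

Request:
move_arm --motion "0 -0.001 0 0 0 0 150; 0 -0.002 0 0 0 0 150; 0 -0.004 0 0 0 0 150; 0 -0.006 0 0 0 0 150; 0 -0.009 0 0 0 0 150; 0 -0.013 0 0 0 0 150; 0 -0.018 0 0 0 0 150; 0 -0.024 0 0 0 0 150; 0 -0.032 0 0 0 0 150; 0 -0.04 0 0 0 0 150"

```text
t: 22.08
position: [465.4, -168.0, 129.1]
ee_rot: [0.177, -0.685, 0.685, -0.177]
contact_force: [-0.6, 0.8, -0.8]
opening: 49.4
```

```bash
python3 - <<'E'
from plan import *
st(); im,d=get_image("scene"); cv2.imwrite("pics/s4.png",cv2.resize(im[60:300,150:450,::-1],(750,600)))
E
```

```text
t 22.08 pos [ 465.4 -168.   129.1] yaw -151.1 q [-0.48 -0.03 -0.18  1.42  0.   -2.56] F [-0.6  0.8 -0.8] T [-0.05 -0.01  0.03] op 49.4
```

View pics/s4.png

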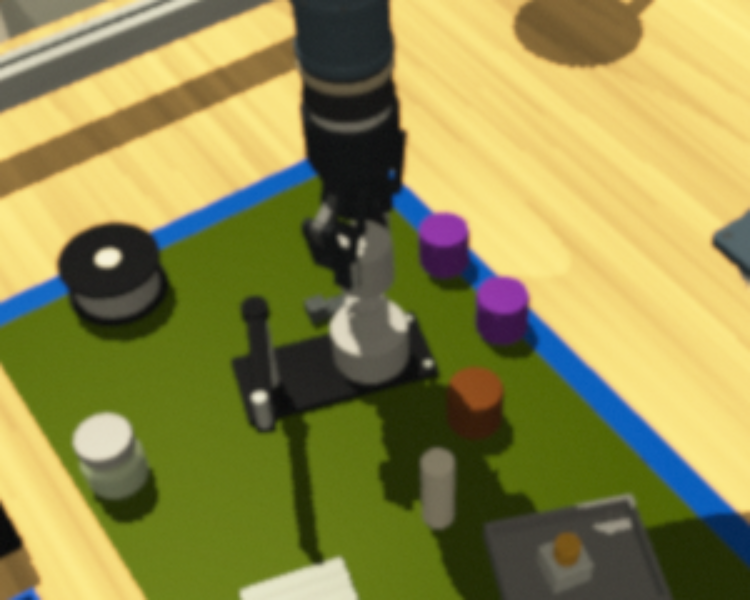

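The picture shows the cap in the fingers at (375,260), clear above the neck, and the keeper arm still aside at (260,350). Carrying it over the gluestick to the empty half of the tray.

```bash
python3 - <<'E'
from plan import *
plan((465.3,-168,128.1,-151.05+360),[(464,-160,140,209,150,2),(466,-140,150,206,150,2),(490,195,150,162,150,13),(492,210,150,157.5,150,2),(492,214,150,157.5,150,2),(492,214,100,157.5,150,4),(492,214,40,157.5,150,5),(492,214,26,157.5,150,3)])
E
```

```text
-0.0014 -0.006 -0.0038 0 -0 0 150; -0.0027 -0.0119 -0.0076 0 -0.1 0 150; -0.0085 -0.0169 -0.0159 0 1.4 0 150; -0.0142 -0.0219 -0.0242 0 2.9 0 150; -0.0283 -0.0219 -0.0458 0 6.3 0 150; -0.0423 -0.0219 -0.0675 0 9.7 0 150; -0.0564 -0.0219 -0.0891 0 13.1 0 150; -0.0705 -0.0219 -0.1108 0 16.5 0 150; -0.0846 -0.0219 -0.1324 0 19.9 0 150; -0.0987 -0.0219 -0.1541 0 23.3 0 150
-0.0044 0 -0.0255 0 3.3 0 150; -0.0087 0 -0.0509 0 6.7 0 150; -0.0131 0 -0.0764 0 10.1 0 150; -0.0175 0 -0.1018 0 13.5 0 150; -0.0219 0 -0.1273 0 16.9 0 150; -0.0262 0 -0.1528 0 20.3 0 150; -0.0306 0 -0.1782 0 23.6 0 150; -0.0324 0 -0.1856 0 25.9 0 150; -0.0341 0 -0.193 0 28.1 0 150; -0.0343 0 -0.195 0 28.1 0 150
0.0008 0 -0.0018 0 0 0 150; 0.0008 0.0125 -0.0018 0 0 0 150; 0.0008 0.025 -0.0018 0 0 0 150; 0.0008 0.0375 -0.0018 0 0 0 150; 0.0008 0.05 -0.0018 0 0 0 150; 0.0008 0.062 -0.0018 0 0 0 150; 0.0008 0.074 -0.0018 0 0 0 150; 0.0008 0.086 -0.0018 0 0 0 150; 0.0008 0.098 -0.0018 0 0 0 150; 0.0008 0.11 -0.0018 0 0 0 150
-0 0.0047 0 0 0 0 150; -0 0.0093 0 0 0 0 150; -0 0.014 0 0 0 0 150
end [491.96 214.02  26.   157.55]
```

Request:
move_arm --motion "-0.0015 -0.006 -0.004 0 0 0 150; -0.0025 -0.012 -0.0075 0 0 0 150; -0.0085 -0.017 -0.016 0 1.4 0 150; -0.014 -0.022 -0.024 0 2.9 0 150; -0.028 -0.022 -0.046 0 6.3 0 150; -0.042 -0.022 -0.0675 0 9.7 0 150; -0.0565 -0.022 -0.089 0 13.1 0 150; -0.0705 -0.022 -0.111 0 16.5 0 150; -0.0845 -0.022 -0.1325 0 19.9 0 150; -0.0987 -0.0219 -0.1541 0 23.3 0 150"

```text
t: 22.97
position: [476.8, 16.2, 150.4]
ee_rot: [-0.034, 0.706, -0.706, 0.034]
contact_force: [0.2, 1.4, -0.1]
opening: 49.4
```

Request:
move_arm --motion "-0.0045 0 -0.0255 0 3.3 0 150; -0.0085 0 -0.051 0 6.7 0 150; -0.013 0 -0.0765 0 10.1 0 150; -0.0175 0 -0.102 0 13.5 0 150; -0.022 0 -0.127 0 16.9 0 150; -0.026 0 -0.153 0 20.3 0 150; -0.0305 0 -0.178 0 23.6 0 150; -0.0325 0 -0.1855 0 25.9 0 150; -0.034 0 -0.193 0 28.1 0 150; -0.0343 0 -0.195 0 28.1 0 150"

```text
t: 23.8
position: [491.6, 213.7, 150.1]
ee_rot: [0.137, 0.694, -0.694, -0.137]
contact_force: [-0.3, 0.2, -1.2]
opening: 49.6
```

Request:
move_arm --motion "0.001 0 -0.002 0 0 0 150; 0.001 0.0125 -0.002 0 0 0 150; 0.001 0.025 -0.002 0 0 0 150; 0.001 0.0375 -0.002 0 0 0 150; 0.001 0.05 -0.002 0 0 0 150; 0.001 0.062 -0.002 0 0 0 150; 0.001 0.072 -0.002 0 0 0 150; 0.001 0.082 -0.002 0 0 0 150; 0.001 0.09 -0.002 0 0 0 150; 0.001 0.09 -0.002 0 0 0 150"

```text
t: 24.63
position: [490.4, 213.7, 57.5]
ee_rot: [-0.136, -0.693, 0.694, 0.139]
contact_force: [0.1, 0.1, -1.2]
opening: 49.5
```

```bash
python3 - <<'E'
from plan import *
st(); im,d=get_image("scene"); A=cloud("scene",d)
cv2.imwrite("pics/s5.png",cv2.resize(im[200:400,280:480,::-1],(600,600)))
E
```

```text
t 24.63 pos [490.4 213.7  57.5] yaw 157.5 q [ 0.29  0.11 -0.18  1.28  0.   -0.89] F [ 0.1  0.1 -1.2] T [-0.01  0.01  0.04] op 49.5
```

View pics/s5.png

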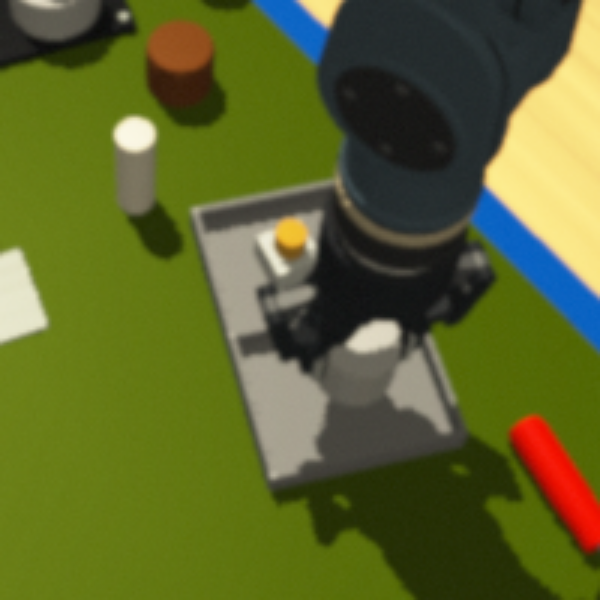

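The cap hangs over the empty half of the tray at (360,360), and the block at (290,245) is undisturbed. Lowering gently.

Request:
move_arm --motion "0 0.007 0 0 0 0 150; 0 0.014 0 0 0 0 150; 0 0.021 0 0 0 0 150; 0 0.027 0 0 0 0 150; 0 0.032 0 0 0 0 150; 0 0.036 0 0 0 0 150; 0 0.039 0 0 0 0 150; 0 0.041 0 0 0 0 150; 0 0.042 0 0 0 0 150; 0 0.042 0 0 0 0 150"

```text
t: 25.52
position: [491.9, 214.2, 17.9]
ee_rot: [-0.138, -0.694, 0.694, 0.138]
contact_force: [0.3, 0.7, -0.9]
opening: 49.5
```

Request:
move_arm --motion "0 0.0005 0 0 0 0 150; 0 0.001 0 0 0 0 150; 0 0.0015 0 0 0 0 150; 0 0.0015 0 0 0 0 150"

```text
t: 25.85
position: [492.0, 214.2, 16.6]
ee_rot: [0.138, 0.694, -0.694, -0.138]
contact_force: [-0.2, 0.7, -1.1]
opening: 49.3
```

```bash
python3 -c "
from plan import *
st()"
```

```text
t 25.85 pos [492.  214.2  16.6] yaw 157.5 q [ 0.29  0.14 -0.23  1.2   0.   -0.89] F [-0.2  0.7 -1.1] T [-0.02  0.02  0.  ] op 49.3
```

Request:
move_arm --motion "0 0.0004 0 0 0 0 150; 0 0.0008 0 0 0 0 150; 0 0.0012 0 0 0 0 150; 0 0.0012 0 0 0 0 150"

```text
t: 26.18
position: [492.2, 214.5, 16.3]
ee_rot: [0.138, 0.694, -0.693, -0.137]
contact_force: [-1.7, 0.6, 4.3]
opening: 49.3
```

Request:
move_arm --motion "0 0.0004 0 0 0 0 150; 0 0.0008 0 0 0 0 150; 0 0.0012 0 0 0 0 150; 0 0.0012 0 0 0 0 150"

```text
t: 26.52
position: [492.2, 214.5, 16.3]
ee_rot: [0.138, 0.694, -0.693, -0.137]
contact_force: [-4.2, -0.2, 10.1]
opening: 49.1
```

Contact at 10 N, so the cap is on the floor. I'll relax the press, then open.

Request:
move_arm --motion "0 -0.001 0 0 0 0 150; 0 -0.0018 0 0 0 0 150; 0 -0.0018 0 0 0 0 150; 0 -0.0018 0 0 0 0 95; 0 -0.0018 0 0 0 0 80; 0 -0.0018 0 0 0 0 60; 0 -0.0018 0 0 0 0 50; 0 -0.0018 0 0 0 0 50" --force 20

```text
t: 27.18
position: [491.8, 214.1, 15.5]
ee_rot: [-0.138, -0.693, 0.694, 0.138]
contact_force: [0.4, 0.3, -0.1]
opening: 68.6
```

Request:
move_arm --motion "0 -0.004 0 0 0 0 50; 0 -0.01 0 0 0 0 50; 0 -0.02 0 0 0 0 50; 0 -0.035 0 0 0 0 50; 0 -0.055 0 0 0 0 50; 0 -0.08 0 0 0 0 50; 0 -0.11 0 0 0 0 50; 0 -0.14 0 0 0 0 50; 0 -0.17 0 0 0 0 50; 0 -0.18 0 0 0 0 50"

```text
t: 28.02
position: [494.4, 215.0, 202.9]
ee_rot: [0.141, 0.695, -0.692, -0.134]
contact_force: [1.0, 0.1, 0.7]
opening: 68.6
```

Request:
move_arm --motion "0 0 0.03 0 0 0 50; 0 0 0.06 0 0 0 50; 0 0 0.09 0 0 0 50; 0 0 0.11 0 0 0 50; 0 0 0.12 0 0 0 50; 0 0 0.12 0 0 0 50; 0 0 0.12 0 0 0 50"

```text
t: 28.6
position: [446.5, 103.5, 196.2]
ee_rot: [0.138, 0.694, -0.693, -0.138]
contact_force: [0.4, -0.0, 0.0]
opening: 68.6
```

```bash
python3 - <<'E'
from plan import *
st()
for c in("top","scene"):
    im,d=get_image(c); A=cloud(c,d); x,y,z=A[...,0],A[...,1],A[...,2]
    if c=="scene": cv2.imwrite("pics/s6.png",im[...,::-1])
    for n,m in(("cap",(z>40)&(z<60)&(x>440)&(x<550)&(y>165)&(y<265)),("pin",(z>122)&(z<150)&(abs(x-615)<40)&(abs(y+85)<40)),("glue",(z>70)&(z<95)&(abs(x-515)<40)&(abs(y-13)<35)),("nozzle",(z>38)&(z<55)&(abs(x-462)<25)&(abs(y-119)<25)),("clip",(z>9)&(z<24)&(x>420)&(x<540)&(y>-290)&(y<-215))):
        P=A[m]
        if len(P)>5: print(c,n,len(P),P.mean(0).round(1),np.percentile(P[:,2],[5,95]).round(1),cv2.minEnclosingCircle(P[:,:2].astype(np.float32)))
E
```

```text
t 28.6 pos [446.5 103.5 196.2] yaw 157.5 q [ 0.08 -0.13 -0.15  1.56  0.   -1.1 ] F [ 0.4 -0.   0. ] T [0.03 0.04 0.02] op 68.6
top pin 32 [615.4 -81.9 141.5] [124.9 149.1] ((616.3829956054688, -82.43368530273438), 5.794399738311768)
top glue 117 [514.9  13.   84.2] [77.4 88.2] ((515.7344360351562, 13.292251586914062), 13.998695373535156)
top clip 112 [ 479.5 -239.    14.2] [ 9.2 19.7] ((488.0260925292969, -231.50543212890625), 51.558841705322266)
scene cap 546 [494.  216.3  47. ] [42.9 49.6] ((492.6480712890625, 214.9809112548828), 25.529129028320312)
scene pin 69 [615.7 -83.1 137.8] [123.9 146.9] ((614.6900024414062, -85.64328002929688), 7.010774612426758)
scene glue 161 [515.4  12.5  81.1] [72.  85.1] ((514.2528076171875, 10.657116889953613), 14.311193466186523)
scene nozzle 107 [462.7 118.6  46.8] [39.4 50.5] ((461.1999206542969, 117.91996765136719), 11.6984224319458)
scene clip 55 [ 478.5 -245.7   15.1] [10.8 18.2] ((501.69952392578125, -234.7272491455078), 38.382144927978516)
```

View pics/s6.png

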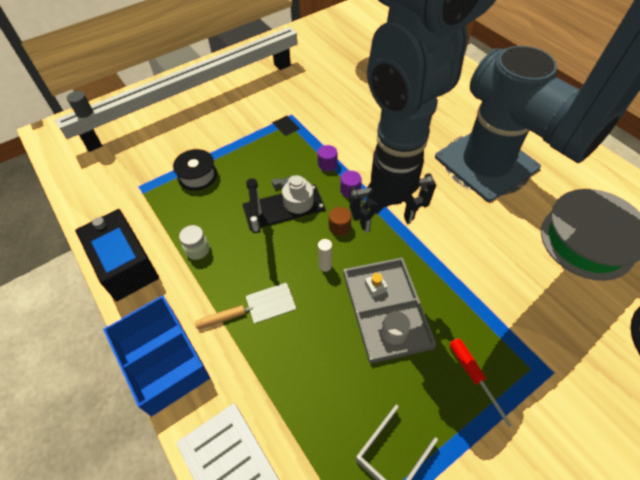

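The cap stands flat in the empty half of the tray at (396,328), with its top at about 49 mm. The keeper arm is aside, the neck is bare, and the block, gluestick and clip are unmoved. Handing in.

```bash
python3 -c "
from plan import *
print(manip.hand_in()); st()"
```

```text
the job is handed in; nothing more can be done
None
the job is handed in; nothing more can be done
```

The canister is open, and the cap stands open side down in the empty half of the tray. I handed the job in at about 29 s of the 72 s allowed.

I swung the keeper arm about 93° clockwise by its pin. The cap took two strokes of about 310° and 285°, rising 16 mm a turn; force readings between moves stayed at or below about 5 N. I lifted it clear in the grip, carried it over the gluestick and lowered it until it touched at about 10 N. Then I eased off, opened the fingers and backed away.

**Last checks:**
- **Cap:** it is at (493, 215) with its top at about 49 mm, as expected for standing flat on the 4 mm floor.
- **Keeper arm:** the pin is still aside at about (615, -85).
- **Bystanders:** the gluestick and the nozzle on the block are within 1 mm of where they started. The clip read within about 2 mm from the top camera. The scene camera put it up to 7 mm away, but it saw few points there and nothing passed near the clip. The other things I checked only by eye, and they looked unmoved.
- **Robot:** the wrist force was about zero and the fingers were open and clear of everything.

**Not confirmed:**
- The top camera gave no reading on the cap at the end, probably because the arm was in the way, so the cap's final position rests on the scene camera alone.
- The cameras also disagreed by up to about 4 mm on where the cap was on the canister; the near-zero side force on gripping settled that.

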